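# Stand up and clamp a slumped row of blanks in an edge-drilling jig

## Robot

A 6-joint arm with a two-finger parallel gripper is mounted at the origin on a cart in front of the work surface, level with it; the furniture and walls round the work are solid. World frame = base frame: x ahead of the robot, y to its left, z up, the work surface at z = 0. Lengths are in m, angles in rad, forces in N, time in s.
With the tool pointing down it reaches from about 0.35 to 0.775 m from the base axis. Payload 7.3 kg.
Tool frame: the origin (TCP) lies at the very end of the fingers, on their centre line; the grasp point (between the pads) lies 19 mm behind it; z points along the fingers, y is the line along which they close (so a half turn about z gives the same grasp; the last joint's range is limited). The gripper opens to 92 mm and grips with 3 to 60 N. Pads are 19 mm wide; open, the fingers measure 130 mm over their backs; the gripper's body (75 mm by 190 mm) begins 47 mm behind the grasp point.
Start: joints at [1.187, 0.342, 1.524, -0, 1.275, -0.146], TCP at [0.124, 0.51, 0.227] pointing down, gripper open.
Joint ranges: [-2.53, 2.53], [-0.77, 2.02], [0.04, 2.7], [-1, 4.14], [0.28, 2.66], [-3.11, 3.11]. Speed limits (rad/s): [2.57, 2.57, 3.14, 3.14, 3.14, 3.14].

## Interface

Orientations are given as [roll, pitch, yaw] about the fixed x, y, z axes, in that order (R = Rz(yaw) Ry(pitch) Rx(roll)).
In Python, from cell import * gives the robot as it stands.
- The arm moves only by the tool step_arm, never from a script. Its argument "commands" is a list of rows, each a list of 7 numbers: the opening, from 0 (shut) to 1 (fully open), then the shift along the world's x, y, z in cm, then the turn, a rotation vector about the world's x, y, z in rad. A call has 1 to 5 rows; each row is the pose to reach, as a shift and turn from the pose commanded when the call began; what a row does not reach only later rows make up. A row lasts 1/12 s, in which the tool goes at most 41.7 mm and 7.16 degrees, less where a joint would pass 70% of its speed; a pose out of reach is approached as far as the arm can. A call with a gripper value outside its range is refused whole. The fingers move at their own pace and stop on an object; "grip_force" is the grip in N (left out, the last holds). Time passes only in rows, so rows that repeat a pose let the fingers close. It gives the time, the measured TCP pose, the force, the opening and the grip force at its end, in the units of the state.
- observe(): the state, without advancing time (a new reading comes with each control period).
- read_camera(name): name is "side" or "top"; returns the picture (400x640x3 uint8, red, green, blue); there is no depth.
- camera_model(name): a dict with "vfov" (degrees; the focal length in pixels is half the picture's height over the tangent of half this angle, whatever the lens; pixels are square), "cx", "cy" (the principal point, pixels), "world_to_cam" (4x4, takes a point from world to camera coordinates). Camera axes: x right, y up, looking along -z (the intrinsics and any distortion apply to the point x, -y, -z); pixel columns grow to the right and rows downward; lengths in m; the calibration is good to about 2 mm. A picture is of the moment at which its call begins. camera_model takes no time and is no camera call.
- hand_in(): hands the job in; it is judged then, once.
The state is a dict: "time": time; "qpos": joint angles; "qvel": joint speeds; "joint_efforts": joint torques, N m; "tool_pos": TCP position; "tool_rot": TCP orientation; "contact_force": force on the tool from outside, world axes, zero at the start; "torque": the same for the moment, N m; "opening": finger opening in m; "grip_force": force on a finger pad.
Only numpy, scipy, OpenCV 4.12 (cv2) and the standard library are available. Lean on these libraries where they do the work, as an engineer would, in place of code of your own. Each camera call takes 0.05 s, during which the arm holds its last target. There are 200 camera calls.

## Task

The four aluminium blanks in the edge-drilling jig have slumped: push their feet in under the bush plate until all four stand upright, tight together and square against the backstop. Then throw the toggle clamp's handle over, away from the blanks and fully down, so that its pad drives all their ends flush against the end stop and holds them, ready for drilling. Leave everything else on the bench where it lies.

Things in the scene. Friction and masses are not known exactly. Their poses are not given: they have to be found in the camera images.
- drill_jig: Edge-drilling jig, fixed to the bench. Origin under its base plate at table level; jig +x runs from the open front to the backstop, +y from the end stop to the toggle clamp, z up. Grey base plate: x -75 to +75, y -80 to +177 mm, top at z 12. Finished row: the four blanks upright at centres x = +25, +15, +5, -5, y 0, z 37 mm; front face of the row at x = -10, tops at z 62.
- backstop_face (a point): Middle of the foot of the backstop's vertical working face (aluminium block, face looks to the open front, jig -x), where it meets the base: jig x +30, y 0, z 12 mm; the face is 112 mm long and reaches up to z 68.
- end_stop_face (a point): Middle of the foot of the end stop's working face (aluminium block 36 mm high, face looks to jig +y): jig x +10, y -50, z 12 mm.
- bush_edge (a point): Middle of the lower front edge of the bush plate, a dark steel roof on the backstop with eight drill bushes: jig x -26, y 0, z 68 mm; 92 mm long (y), 8 mm thick, its top at z 76 (bushes to 79, screw heads to 82). The front face of the finished row lies 16 mm behind this edge, under the roof: fingers pointing straight down cannot get there, tilted ones can.
- pad_face (a point): Middle of the working face of the clamp's black pressure pad, 38 (x) by 34 (z) mm, which looks to jig -y; with the clamp open at jig x 10, y 69, z 37. It advances up to 22 mm as the handle is thrown (fast at first, slowly at the end) and is sprung: it presses on the blanks with about 12 N when closed.
- pivot (a point): Pivot of the toggle clamp's handle, on the jig at x 10, y 146, z 40 mm; the handle turns about the jig's x direction.
- grip_mid (a point): Middle of the black round grip of the clamp handle, 71 mm from the pivot; grip 17 mm thick, 58 mm long, its end 100 mm from the pivot. The steel stem between pivot and grip is 6 to 10 mm thick (x) and 12 mm wide. The point's z axis points from the pivot to the grip's end.
- clamp_handle (a joint): Angle of the clamp handle (rad). 0: open, handle standing up and leaning 0.1 rad from vertical towards the blanks (jig -y); grows as it is thrown away from the blanks (to jig +y) and down; 1.45: closed at its end stop, 0.22 rad above level. The toggle locks over centre in the last 0.03 rad. The handle is stiff (about 2 N at the grip) and stays where it is left.
- blank1_mid (a point): Centre of a plain aluminium blank, 10 thick (its x) by 100 long (its y) by 50 high (its z) mm, 0.1 to 0.18 kg, with two holes; on the backstop, first in the row. All alike, they slide easily (friction about 0.3). At the start each leans 28 degrees, its top towards the backstop, its foot slid out to the front, and its ends stand 1 to 10 mm off the end stop; the front blank's foot is then at jig x -37. Push low, by the feet: high up they jam.
- blank2_mid (a point): Centre of a plain aluminium blank, 10 thick (its x) by 100 long (its y) by 50 high (its z) mm, 0.1 to 0.18 kg, with two holes; second from the backstop. All alike, they slide easily (friction about 0.3). At the start each leans 28 degrees, its top towards the backstop, its foot slid out to the front, and its ends stand 1 to 10 mm off the end stop; the front blank's foot is then at jig x -37. Push low, by the feet: high up they jam.
- blank3_mid (a point): Centre of a plain aluminium blank, 10 thick (its x) by 100 long (its y) by 50 high (its z) mm, 0.1 to 0.18 kg, with two holes; third from the backstop. All alike, they slide easily (friction about 0.3). At the start each leans 28 degrees, its top towards the backstop, its foot slid out to the front, and its ends stand 1 to 10 mm off the end stop; the front blank's foot is then at jig x -37. Push low, by the feet: high up they jam.
- blank4_mid (a point): Centre of a plain aluminium blank, 10 thick (its x) by 100 long (its y) by 50 high (its z) mm, 0.1 to 0.18 kg, with two holes; front of the row, nearest the open side. All alike, they slide easily (friction about 0.3). At the start each leans 28 degrees, its top towards the backstop, its foot slid out to the front, and its ends stand 1 to 10 mm off the end stop; the front blank's foot is then at jig x -37. Push low, by the feet: high up they jam.
- marker: Bystander, to be left alone: grey marker pen lying in front of the jig, 134 long, 13 mm thick; origin under its centre.
- caliper: Bystander, to be left alone: steel caliper lying to the right of the jig (the end-stop side), 225 by 76 by 12 mm; origin under its centre.
- wrench: Bystander, to be left alone: steel combination wrench lying to the left of the jig, 185 by 27 by 8 mm; origin under its centre.
- tape_measure: Bystander, to be left alone: yellow and black tape measure at the left of the bench, 83 by 44 by 66 mm high; origin under its centre.
- battery: Bystander, to be left alone: black and red tool battery behind the jig, 112 by 68 by 55 mm high; origin under its centre.
There are look-alikes about, which are no part of the job. Leave any blue look-alike of the part that bears blank4_mid alone.

How it is judged:
By the outcome, as a careful person would: the job done as asked, in the order asked, and still so for the second after the job is handed in, with the robot touching nothing.
It also fails if it takes over 43 s, if anything falls off the work surface, if the arm or the gripper's body presses on something with over 40 N, if the wrist force passes 120 N, or if a joint passes its speed limit or range.

## Working session

There is one attempt and no reset: what is moved stays moved. The work goes in short steps, Python scripts to look and compute and a tool call to move; the robot and the scene stay as the last step left them, time stands still between calls to the robot, and variables do not carry over. Pictures are saved under pics/ and viewed, at most 10 in all, crops included, and the job is handed in when it is done.

Besides the shell and the picture viewer there is one more tool, called after "Call:" as name(argument=value, ...), one argument or row to a line, values as JSON. step_arm: Moves the arm, as the interface text tells. Its arguments: {"type":"object","properties":{"commands":{"type":"array"},"grip_force":{"type":"number"}},"required":["commands"]}

```bash
mkdir -p pics
python3 - <<'E'
from cell import *
import cv2,numpy as np
for n in("side","top"):
    im=read_camera(n); cv2.imwrite(f"pics/{n}0.png",im[:,:,::-1]); m=camera_model(n)
    print(n,{k:(np.round(v,4).tolist() if k=="world_to_cam" else v) for k,v in m.items()})
print(observe())
E
ls
```

```text
side {'vfov': 43.42914630540752, 'cx': 316.2291584701647, 'cy': 194.8030270610349, 'world_to_cam': [[0.8819, -0.4711, 0.0166, -0.5602], [0.2818, 0.5551, 0.7826, -0.1713], [-0.3779, -0.6855, 0.6223, -1.1576], [0.0, 0.0, 0.0, 1.0]]}
top {'vfov': 56.17063622181021, 'cx': 317.1746872775437, 'cy': 200.3156060538518, 'world_to_cam': [[0.0186, -0.9997, -0.0157, -0.1228], [0.9973, 0.0174, 0.0712, -0.5891], [-0.0709, -0.017, 0.9973, -0.9893], [0.0, 0.0, 0.0, 1.0]]}
{'time': 0.1, 'qpos': array([ 1.18699351e+00,  3.42668591e-01,  1.52491769e+00, -7.70254874e-06,
        1.27538820e+00, -1.45992484e-01]), 'qvel': array([-0.00077739, -0.00063207, -0.00341689,  0.00131425, -0.00104272,
        0.00099804]), 'joint_efforts': array([ 2.80667809e-03, -4.32009101e+01, -2.44696784e+01,  7.20883347e-02,
        5.25208097e-02, -6.68437065e-05]), 'tool_pos': array([0.1235182 , 0.50989433, 0.22610772]), 'tool_rot': array([-3.14022446e+00, -1.93732354e-04,  2.90378443e+00]), 'contact_force': array([ 0.72857336,  0.21344464, -0.48373835]), 'torque': array([-0.05277959,  0.05903915, -0.05525416]), 'grip_force': 0.0, 'opening': 0.09188843711219517}
pics
```

View pics/side0.png

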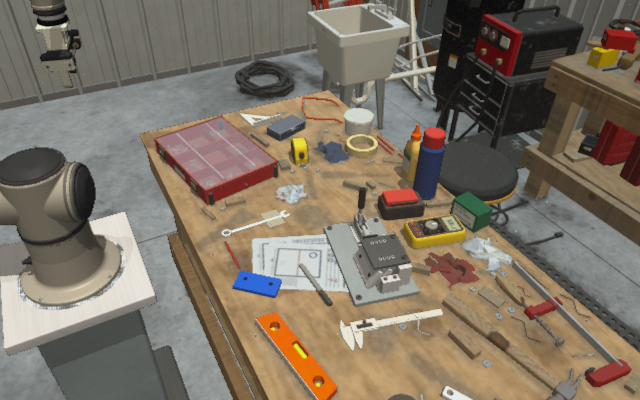

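View pics/top0.png

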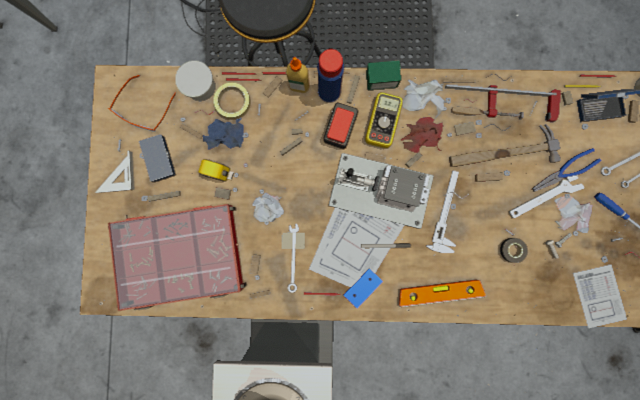

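The pictures show the jig at top (382,190) and side (370,260), with the clamp's grip at side (361,195). The blue look-alike blank is at top (363,288) and side (257,283). The grey blanks are in the jig, under the bush plate at top (403,188). The marker lies in front at (387,246), the caliper at (445,212), the wrench at (293,258) and the battery at (341,124). Next I'll take a close crop.

Run:
```python
import cv2,numpy as np
t=cv2.imread("pics/top0.png")[145:235,325:440]; s=cv2.imread("pics/side0.png")[180:310,315:430]
t=cv2.resize(t,None,fx=3.4,fy=3.4,interpolation=cv2.INTER_CUBIC);s=cv2.resize(s,None,fx=3.4,fy=3.4,interpolation=cv2.INTER_CUBIC)
o=np.zeros((445,790,3),np.uint8);o[:t.shape[0],:t.shape[1]]=t;o[:s.shape[0],395:395+s.shape[1]]=s
cv2.imwrite("pics/crop0.png",o)
```

```text
(no output)
```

View pics/crop0.png

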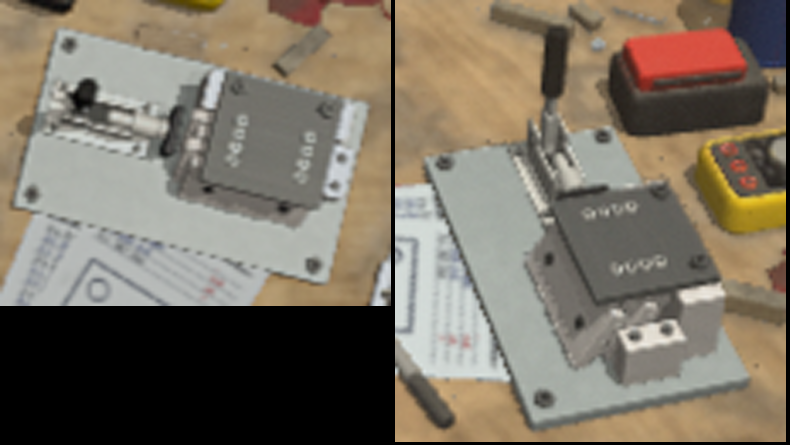

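The crop shows the grey jig. In the top view its plate corners are at (342,154), (330,206), (423,228) and (433,174). The leaning aluminium blanks are under the roof and the front blank's face is visible. This is the right row, and the blue block is far from it.

```bash
cat > h.py <<'E'
from cell import *
import numpy as np
from scipy.spatial.transform import Rotation as R
from scipy.optimize import least_squares
def proj(n,P):
    m=camera_model(n);P=np.atleast_2d(P);c=P@np.array(m["world_to_cam"])[:3,:3].T+np.array(m["world_to_cam"])[:3,3]
    f=200/np.tan(np.radians(m["vfov"]/2))
    return np.c_[m["cx"]-f*c[:,0]/c[:,2],m["cy"]+f*c[:,1]/c[:,2]]
def ray(n,uv,z):
    m=camera_model(n);W=np.array(m["world_to_cam"]);f=200/np.tan(np.radians(m["vfov"]/2))
    d=W[:3,:3].T@np.array([(uv[0]-m["cx"])/f,-(uv[1]-m["cy"])/f,-1]);o=-W[:3,:3].T@W[:3,3]
    return o+d*(z-o[2])/d[2]
E
python3 - <<'E'
from h import *
J=np.array([[75,177],[-75,177],[-75,-80],[75,-80]])/1000
T=[(342.1,153.8),(330,205.6),(422.6,228.2),(433.2,174.4)]
S=[(378.2,218.2),(324.4,226.2),(354.7,305),(418.5,291.8)]
def W(p,J):
    c,s=np.cos(p[2]),np.sin(p[2]);return np.c_[p[0]+c*J[:,0]-s*J[:,1],p[1]+s*J[:,0]+c*J[:,1]]
for n,U in(("top",T),("side",S)):
    X=np.array([ray(n,u,.012)[:2] for u in U])
    r=least_squares(lambda p:(W(p,J)-X).ravel(),[.6,-.3,-.2]);print(n,r.x.round(4),(r.fun.reshape(-1,2)*1000).round(1).tolist())
# marker in top
for u in((362,246),(410,245)):print(ray("top",u,.01).round(3))
E
```

```text
top [ 0.6118 -0.3343 -0.2129] [[1.9, 0.7], [-2.2, 1.6], [-0.1, 0.2], [0.3, -2.6]]
side [ 0.6079 -0.3353 -0.2401] [[3.8, 1.1], [-3.3, 0.5], [-1.0, 0.4], [0.5, -1.9]]
[ 0.471 -0.235  0.01 ]
[ 0.476 -0.364  0.01 ]
```

Call:
step_arm(
  commands=[
    [0.55, 17, -11, 0, 0, 0, 0],
    [0.55, 17, -11, 0, 0, 0, 0],
    [0.55, 17, -11, 0, 0, 0, 0],
    [0.55, 17, -11, 0, 0, 0, 0],
    [0.55, 17, -11, 0, 0, 0, 0],
  ],
)

```text
time: 0.52
tool_pos: [0.2953, 0.3986, 0.2265]
tool_rot: [-3.141, 0.0, 2.904]
contact_force: [0.9, 0.6, -0.3]
opening: 0.0628
grip_force: 0.0
```

Call:
step_arm(
  commands=[
    [0.55, 12, -16, 0, 0, 0, 0],
    [0.55, 12, -16, 0, 0, 0, 0],
    [0.55, 12, -16, 0, 0, 0, 0],
    [0.55, 12, -16, 0, 0, 0, 0],
    [0.55, 12, -16, 0, 0, 0, 0],
  ],
)

```text
time: 0.93
tool_pos: [0.4148, 0.2377, 0.2265]
tool_rot: [-3.141, -0.0, 2.903]
contact_force: [1.0, 0.8, -1.0]
opening: 0.0508
grip_force: 0.0
```

Call:
step_arm(
  commands=[
    [0.55, 6, -20, 0, 0, 0, 0],
    [0.55, 6, -20, 0, 0, 0, 0],
    [0.55, 6, -20, 0, 0, 0, 0],
    [0.55, 6, -20, 0, 0, 0, 0],
    [0.55, 6, -20, 0, 0, 0, 0],
  ],
)

```text
time: 1.35
tool_pos: [0.4735, 0.0387, 0.2265]
tool_rot: [3.141, -0.0, 2.904]
contact_force: [0.4, 0.5, -0.1]
opening: 0.0506
grip_force: 0.0
```

Call:
step_arm(
  commands=[
    [0.55, 4, -20, 0, 0, 0, 0],
    [0.55, 4, -20, 0, 0, 0, 0],
    [0.55, 4, -20, 0, 0, 0, 0],
    [0.55, 4, -20, 0, 0, 0, 0],
    [0.55, 4, -20, 0, 0, 0, 0],
  ],
)

```text
time: 1.77
tool_pos: [0.5134, -0.1619, 0.2264]
tool_rot: [3.142, -0.001, 2.903]
contact_force: [0.9, -0.2, -0.3]
opening: 0.0507
grip_force: 0.0
```

Call:
step_arm(
  commands=[
    [0.55, 0.5, -4, -2, -0.025, -0.12, 0],
    [0.55, 0.8, -8, -4, -0.05, -0.24, 0.01],
    [0.55, 1, -11, -6, -0.08, -0.36, 0.01],
    [0.55, 1.2, -14, -8, -0.11, -0.48, 0.01],
    [0.55, 1.4, -15.4, -9, -0.11, -0.49, 0.01],
  ],
)

```text
time: 2.18
tool_pos: [0.5262, -0.3108, 0.1377]
tool_rot: [3.134, 0.498, 2.911]
contact_force: [2.2, 0.3, 0.4]
opening: 0.0505
grip_force: 0.0
```

Run:
```python
from h import *
import cv2
o=observe();print(o["tool_pos"],R.from_euler("xyz",o["tool_rot"]).as_matrix().round(3))
a=read_camera("side")[150:330,270:450,::-1];b=read_camera("top")[130:300,300:470,::-1]
a=cv2.resize(a,(400,400));b=cv2.resize(b,(400,400));cv2.imwrite("pics/p1.png",np.hstack([a,b]))
```

```text
[ 0.52621819 -0.31084659  0.13773175] [[-0.855  0.225  0.467]
 [ 0.201  0.974 -0.101]
 [-0.478  0.007 -0.879]]
```

View pics/p1.png

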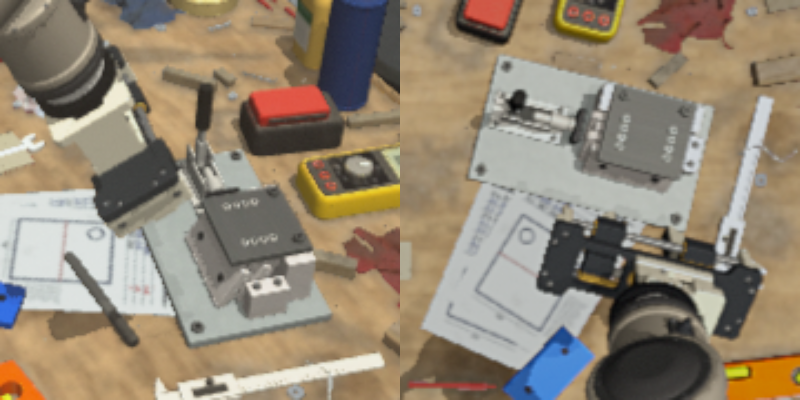

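The tool is tilted in front of the jig, with nothing near it (side crop at (140,200)). I'll descend in front of the blanks' feet.

Call:
step_arm(
  commands=[
    [0.55, 0.8, -0.3, -3, 0, 0, 0],
    [0.55, 1.5, -0.6, -6, 0, 0, 0],
    [0.55, 2.2, -0.9, -9, 0, 0, 0],
    [0.55, 2.7, -1.2, -10.8, 0, 0, 0],
    [0.55, 2.7, -1.2, -10.8, 0, 0, 0],
  ],
)

```text
time: 2.7
tool_pos: [0.5545, -0.3198, 0.0269]
tool_rot: [3.128, 0.49, 2.912]
contact_force: [-0.9, 1.0, 0.2]
opening: 0.0504
grip_force: 0.0
```

Call:
step_arm(
  commands=[
    [0.55, 0, 0, -0.5, 0, 0, 0],
    [0.55, 0, 0, -1, 0, 0, 0],
    [0.55, 0, 0, -1.1, 0, 0, 0],
  ],
)

```text
time: 2.95
tool_pos: [0.5555, -0.3214, 0.0208]
tool_rot: [3.133, 0.497, 2.914]
contact_force: [0.1, 0.6, -0.3]
opening: 0.0506
grip_force: 0.0
```

Call:
step_arm(
  commands=[
    [0.55, 0.4, -0.1, 0.1, 0, 0, 0],
    [0.55, 0.8, -0.2, 0.1, 0, 0, 0],
    [0.55, 1.2, -0.3, 0.1, 0, 0, 0],
    [0.55, 1.6, -0.4, 0.1, 0, 0, 0],
    [0.55, 2.0, -0.5, 0.1, 0, 0, 0],
  ],
)

```text
time: 3.37
tool_pos: [0.5752, -0.3267, 0.0212]
tool_rot: [3.133, 0.496, 2.914]
contact_force: [-2.8, 1.0, 1.5]
opening: 0.0509
grip_force: 1.7
```

Call:
step_arm(
  commands=[
    [0.55, 0.3, -0.1, 0, 0, 0, 0],
    [0.55, 0.6, -0.1, 0, 0, 0, 0],
    [0.55, 0.9, -0.2, 0, 0, 0, 0],
  ],
)

```text
time: 3.62
tool_pos: [0.584, -0.3285, 0.0205]
tool_rot: [3.132, 0.495, 2.913]
contact_force: [-1.5, 0.2, -0.5]
opening: 0.0505
grip_force: 0.9
```

Call:
step_arm(
  commands=[
    [0.55, 0.2, 0, 0, 0, 0, 0],
    [0.55, 0.4, -0.1, 0, 0, 0, 0],
    [0.55, 0.6, -0.1, 0, 0, 0, 0],
  ],
)

```text
time: 3.87
tool_pos: [0.5901, -0.3298, 0.0205]
tool_rot: [3.133, 0.496, 2.913]
contact_force: [-2.2, 0.3, -0.8]
opening: 0.0507
grip_force: 0.6
```

Call:
step_arm(
  commands=[
    [0.55, 0.2, -0.05, 0, 0, 0, 0],
    [0.55, 0.2, -0.05, 0, 0, 0, 0],
  ],
)

```text
time: 4.03
tool_pos: [0.5922, -0.3302, 0.0207]
tool_rot: [3.133, 0.496, 2.913]
contact_force: [-1.5, 0.2, -0.7]
opening: 0.0507
grip_force: 0.5
```

Call:
step_arm(
  commands=[
    [0.55, 0.15, -0.03, 0, 0, 0, 0],
    [0.55, 0.15, -0.03, 0, 0, 0, 0],
  ],
)

```text
time: 4.2
tool_pos: [0.5929, -0.3302, 0.0204]
tool_rot: [3.132, 0.495, 2.913]
contact_force: [-6.4, 1.2, 2.0]
opening: 0.0506
grip_force: 2.8
```

Call:
step_arm(
  commands=[
    [0.55, 0.15, -0.03, 0, 0, 0, 0],
    [0.55, 0.15, -0.03, 0, 0, 0, 0],
  ],
)

```text
time: 4.37
tool_pos: [0.5933, -0.3302, 0.02]
tool_rot: [3.131, 0.493, 2.913]
contact_force: [-11.7, 2.3, 3.9]
opening: 0.0507
grip_force: 6.0
```

Call:
step_arm(
  commands=[
    [0.55, 0.15, -0.03, 0, 0, 0, 0],
    [0.55, 0.15, -0.03, 0, 0, 0, 0],
    [0.55, 0.15, -0.03, 0, 0, 0, 0],
  ],
)

```text
time: 4.62
tool_pos: [0.5936, -0.33, 0.0196]
tool_rot: [3.13, 0.491, 2.912]
contact_force: [-18.5, 2.1, 7.3]
opening: 0.0503
grip_force: 9.4
```

Run:
```python
from h import *
import cv2
o=observe();print(o["torque"])
a=read_camera("side")[210:300,335:425,::-1];cv2.imwrite("pics/p2.png",cv2.resize(a,(590,590),interpolation=cv2.INTER_CUBIC))
```

```text
[ 0.26198854  2.3784659  -0.25805772]
```

View pics/p2.png

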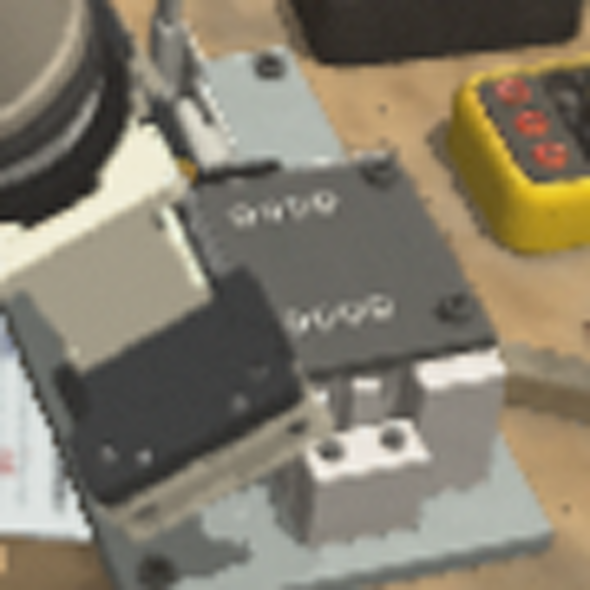

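The blank ends at (370,400) stand upright and the row has bottomed against the backstop. I'll back off.

Call:
step_arm(
  commands=[
    [0.55, -0.5, 0.1, 0, 0, 0, 0],
    [0.55, -1.5, 0.35, 0, 0, 0, 0],
    [0.55, -3, 0.7, 0, 0, 0, 0],
    [0.55, -5, 1.1, 0.5, 0, 0, 0],
    [0.55, -6, 1.3, 3, 0, 0, 0],
  ],
)

```text
time: 5.08
tool_pos: [0.5336, -0.316, 0.0474]
tool_rot: [3.128, 0.49, 2.911]
contact_force: [-0.8, -0.8, -0.3]
opening: 0.0505
grip_force: 0.0
```

Call:
step_arm(
  commands=[
    [0, -1, 0.2, 4, 0, 0, 0],
    [0, -1, 0.2, 8, 0, 0, 0],
    [0, -1, 0.2, 12, 0.025, 0.12, 0],
    [0, -1, 0.2, 15, 0.05, 0.24, 0],
    [0, -1, 0.2, 16, 0.08, 0.36, 0],
  ],
)

```text
time: 5.5
tool_pos: [0.5268, -0.3167, 0.2117]
tool_rot: [3.134, 0.226, 2.918]
contact_force: [1.8, -0.3, 0.2]
opening: 0.0218
grip_force: 0.0
```

Run:
```python
from h import *
import cv2
o=observe();print(o["tool_pos"],o["tool_rot"])
a=read_camera("side")[180:300,315:425,::-1];b=read_camera("top")[140:235,325:440,::-1]
a=cv2.resize(a,(420,458),interpolation=cv2.INTER_CUBIC);b=cv2.resize(b,(378,312),interpolation=cv2.INTER_CUBIC)
c=np.zeros((458,798,3),np.uint8);c[:,:420]=a;c[:312,420:]=b;cv2.imwrite("pics/p3.png",c)
```

```text
[ 0.52680081 -0.31673206  0.21172864] [3.13417687 0.22638369 2.91764851]
```

View pics/p3.png

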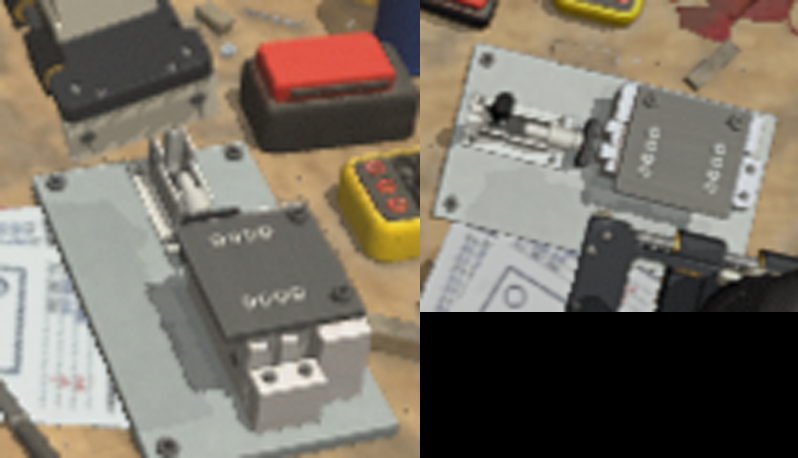

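All four blanks stand upright behind the roof's front edge: in the side crop the ends are at (260-290,350), just off the end stop. The handle is next, so I'll check the grip top and compute the arc.

Run:
```python
from h import *
o=observe();print(o["qpos"].round(2),o["tool_pos"].round(4))
c,s=np.cos(-.225),np.sin(-.225)
def W(x,y,z):return np.array([.610+c*x-s*y,-.335+s*x+c*y,z])
print(proj("top",W(.01,.136,.139)),"seen 350.3,170.4",ray("top",(350.3,170.4),.139),W(.01,.136,.139))
for f in(-.3,-.1,.2,.5,.8,1.1,1.35,1.39):
    y=.146+.075*np.sin(f)-.0085*np.cos(f)-.0095; z=.04+.075*np.cos(f)+.0085*np.sin(f)
    print(f,(W(.01,y,z)*100).round(2))
```

```text
[-0.72  0.41  1.49  0.14  1.05 -2.13] [ 0.5313 -0.3178  0.214 ]
[[355.63987233 172.81875314]] seen 350.3,170.4 [ 0.65569664 -0.19187839  0.139     ] [ 0.65009041 -0.20465907  0.139     ]
-0.3 [ 64.34 -23.37  10.91]
-0.1 [ 64.66 -21.97  11.38]
0.2 [ 65.17 -19.78  11.52]
0.5 [ 65.66 -17.64  10.99]
0.8 [ 66.09 -15.75   9.84]
1.1 [ 66.43 -14.28   8.16]
1.35 [ 66.61 -13.47   6.47]
1.39 [ 66.63 -13.37   6.18]
```

Call:
step_arm(
  commands=[
    [0, 2.5, 1.8, 0, 0.025, 0.12, 0],
    [0, 5, 3.6, 0, 0.03, 0.13, 0],
    [0, 7.5, 5, 0, 0.03, 0.13, 0],
    [0, 10, 6.5, 0, 0.03, 0.13, 0],
    [0, 10.5, 6.8, 0, 0.03, 0.13, 0],
  ],
)

```text
time: 6.02
tool_pos: [0.6356, -0.2442, 0.2055]
tool_rot: [3.126, 0.095, 2.924]
contact_force: [0.0, 0.0, 0.9]
opening: 0.0004
grip_force: 0.0
```

Call:
step_arm(
  commands=[
    [0, 0, 0, 0, 0, 0, -0.12],
    [0, 0, 0, 0, 0, 0, -0.24],
    [0, 0, 0, 0, 0, 0, -0.36],
    [0, 0, 0, 0, 0, 0, -0.48],
    [0, 0, 0, 0, 0, 0, -0.6],
  ],
)

```text
time: 6.43
tool_pos: [0.632, -0.2475, 0.2062]
tool_rot: [3.127, 0.093, 2.315]
contact_force: [-0.3, 0.1, 0.2]
opening: 0.0006
grip_force: 0.0
```

Call:
step_arm(
  commands=[
    [0, 0, 0, 0, 0, 0, -0.12],
    [0, 0, 0, 0, 0, 0, -0.24],
    [0, 0, 0, 0, 0, 0, -0.36],
    [0, 0, 0, 0, 0, 0, -0.48],
    [0, 0, 0, 0, 0, 0, -0.6],
  ],
)

```text
time: 6.85
tool_pos: [0.632, -0.2475, 0.2062]
tool_rot: [3.128, 0.092, 1.715]
contact_force: [0.8, 0.3, -0.2]
opening: 0.0007
grip_force: 0.0
```

Call:
step_arm(
  commands=[
    [0, 0, 0, 0, 0, 0, -0.12],
    [0, 0, 0, 0, 0, 0, -0.24],
    [0, 0, 0, 0, 0, 0, -0.36],
    [0, 0, 0, 0, 0, 0, -0.36],
  ],
)

```text
time: 7.18
tool_pos: [0.6322, -0.2475, 0.206]
tool_rot: [3.128, 0.092, 1.357]
contact_force: [-0.6, 0.8, 0.3]
opening: 0.0003
grip_force: 0.0
```

Call:
step_arm(
  commands=[
    [0, 1.2, 0.2, -2, 0.095, -0.02, 0],
    [0, 1.2, 0.2, -5, 0.095, -0.02, 0],
    [0, 1.2, 0.2, -8, 0.095, -0.02, 0],
    [0, 1.2, 0.2, -9.5, 0.095, -0.02, 0],
    [0, 1.2, 0.2, -9.5, 0.095, -0.02, 0],
  ],
)

```text
time: 7.6
tool_pos: [0.6417, -0.2446, 0.1067]
tool_rot: [3.136, -0.007, 1.364]
contact_force: [-0.2, 0.7, -0.4]
opening: 0.0002
grip_force: 0.0
```

Run:
```python
from h import *
import cv2
o=observe();print(o["tool_pos"],o["tool_rot"])
a=read_camera("side")[150:290,300:420,::-1];b=read_camera("top")[120:240,310:440,::-1]
a=cv2.resize(a,(400,467),interpolation=cv2.INTER_CUBIC);b=cv2.resize(b,(390,360),interpolation=cv2.INTER_CUBIC)
c=np.zeros((467,790,3),np.uint8);c[:,:400]=a;c[:360,400:]=b;cv2.imwrite("pics/p4.png",c)
```

```text
[ 0.64165672 -0.24457065  0.10671324] [ 3.13630208 -0.00665961  1.36355024]
```

View pics/p4.png

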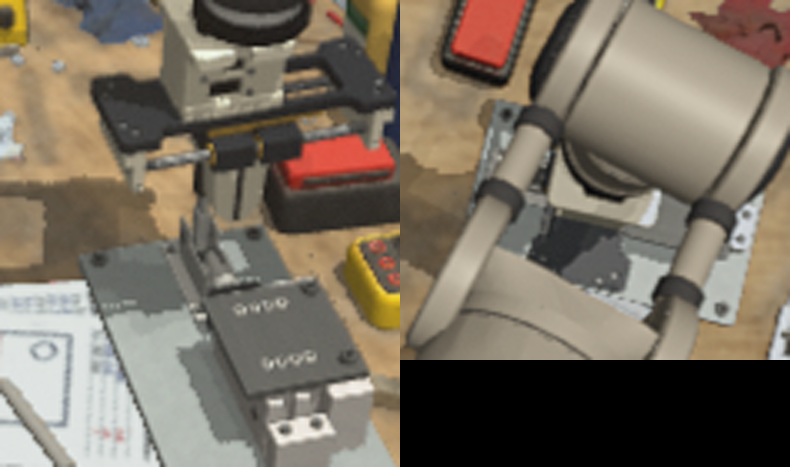

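The fingers are down on the blank side of the handle, with their tips at crop (235,210). The grip is hidden behind them, perhaps off to the left, so I'll triangulate it from the first pictures.

Run:
```python
from h import *
import cv2
o=observe();print("tcp px",proj("side",o["tool_pos"]))
s=cv2.imread("pics/side0.png").max(2);t=cv2.imread("pics/top0.png").max(2)
a=(s[184:212,350:374]<70);b=(t[160:180,340:360]<60)
ya,xa=np.nonzero(a);yb,xb=np.nonzero(b)
print("side grip x",xa.min()+350,xa.max()+350,"y",ya.min()+184,ya.max()+184,"n",len(xa),"mean",xa.mean()+350.,ya.mean()+184.)
print("top",xb.min()+340,xb.max()+340,yb.min()+160,yb.max()+160,"mean",xb.mean()+340.,yb.mean()+160.)
c,sn=np.cos(-.225),np.sin(-.225)
def J(p):d=np.array(p)-[.61,-.335,0];return np.array([c*d[0]+sn*d[1],-sn*d[0]+c*d[1],d[2]])*1000
us=(xa.mean()+350,ya.mean()+184);ut=(xb.mean()+340,yb.mean()+160)
r=least_squares(lambda p:np.r_[proj("side",p)[0]-us,proj("top",p)[0]-ut],[.65,-.2,.11]);print("grip mid jig",J(r.x),r.fun,"tcp jig",J(o["tool_pos"]))
```

```text
tcp px [[370.40033712 211.42602071]]
side grip x 358 365 y 188 208 n 123 mean 361.3008130081301 197.7967479674797
top 346 352 169 177 mean 349.2173913043478 172.95652173913044
grip mid jig [ 10.53021653 149.81907987 109.981935  ] [ 0.0285377  -0.00322219 -0.0141494   0.02579301] tcp jig [ 13.39473385  94.79270987 111.87378177]
```

Call:
step_arm(
  commands=[
    [0, 0.1, 1.3, 0.1, 0, 0, 0],
    [0, 0.2, 2.6, 0.2, 0, 0, 0],
    [0, 0.4, 3.4, 0.2, 0, 0, 0],
    [0, 0.6, 4.1, 0.3, 0, 0, 0],
    [0, 0.75, 4.8, 0.3, 0, 0, 0],
  ],
)

```text
time: 8.12
tool_pos: [0.6525, -0.1965, 0.1161]
tool_rot: [3.127, -0.003, 1.362]
contact_force: [0.1, -1.1, -0.0]
opening: 0.0005
grip_force: 0.9
```

Call:
step_arm(
  commands=[
    [0, 0.15, 0.6, -0.1, 0, 0, 0],
    [0, 0.3, 1.2, -0.2, 0, 0, 0],
    [0, 0.4, 1.7, -0.4, 0, 0, 0],
    [0, 0.5, 2.1, -0.5, 0, 0, 0],
  ],
)

```text
time: 8.45
tool_pos: [0.6573, -0.1759, 0.11]
tool_rot: [3.128, -0.004, 1.36]
contact_force: [0.2, -0.2, 1.7]
opening: 0.0007
grip_force: 1.1
```

Call:
step_arm(
  commands=[
    [0, 0.2, 0.7, -0.3, 0, 0, 0],
    [0, 0.3, 1.3, -0.7, 0, 0, 0],
    [0, 0.4, 1.9, -1.1, 0, 0, 0],
    [0, 0.6, 2.4, -1.6, 0, 0, 0],
    [0, 0.7, 2.8, -2.1, 0, 0, 0],
  ],
)

```text
time: 8.87
tool_pos: [0.6638, -0.1474, 0.0883]
tool_rot: [3.129, -0.004, 1.361]
contact_force: [-0.3, -0.6, 3.7]
opening: 0.0002
grip_force: 1.4
```

Call:
step_arm(
  commands=[
    [0, 0.1, 0.3, -0.4, 0, 0, 0],
    [0, 0.1, 0.6, -0.8, 0, 0, 0],
    [0, 0.2, 0.8, -1.2, 0, 0, 0],
    [0, 0.2, 1.0, -1.6, 0, 0, 0],
    [0, 0.2, 1.2, -2.0, 0, 0, 0],
  ],
)

```text
time: 9.28
tool_pos: [0.6662, -0.1363, 0.0686]
tool_rot: [3.128, -0.004, 1.36]
contact_force: [2.0, -0.0, 1.3]
opening: 0.0003
grip_force: 1.0
```

Call:
step_arm(
  commands=[
    [0, 0, 0.1, -0.2, 0, 0, 0],
    [0, 0, 0.1, -0.4, 0, 0, 0],
    [0, 0, 0.1, -0.4, 0, 0, 0],
  ],
)

```text
time: 9.53
tool_pos: [0.6655, -0.1353, 0.0643]
tool_rot: [3.13, -0.004, 1.36]
contact_force: [0.4, -0.0, 0.8]
opening: 0.0003
grip_force: 0.3
```

Call:
step_arm(
  commands=[
    [0, 0, 0, -0.2, 0, 0, 0],
    [0, 0, 0, -0.2, 0, 0, 0],
    [0, 0, 0, -0.2, 0, 0, 0],
  ],
)

```text
time: 9.78
tool_pos: [0.6658, -0.1355, 0.0634]
tool_rot: [3.128, -0.004, 1.36]
contact_force: [-1.1, 0.8, 3.7]
opening: 0.0005
grip_force: 1.8
```

Call:
step_arm(
  commands=[
    [0, 0, 0, -0.15, 0, 0, 0],
    [0, 0, 0, -0.15, 0, 0, 0],
  ],
)

```text
time: 9.95
tool_pos: [0.666, -0.1355, 0.0629]
tool_rot: [3.128, -0.004, 1.36]
contact_force: [-3.4, 1.2, 9.9]
opening: 0.0004
grip_force: 4.7
```

Call:
step_arm(
  commands=[
    [0, 0, 0, -0.15, 0, 0, 0],
    [0, 0, 0, -0.15, 0, 0, 0],
  ],
)

```text
time: 10.12
tool_pos: [0.6661, -0.1354, 0.0625]
tool_rot: [3.127, -0.004, 1.36]
contact_force: [-5.7, 1.8, 15.5]
opening: -0.0001
grip_force: 7.4
```

Call:
step_arm(
  commands=[
    [0, 0, 0, -0.15, 0, 0, 0],
    [0, 0, 0, -0.15, 0, 0, 0],
  ],
)

```text
time: 10.28
tool_pos: [0.6662, -0.1354, 0.0621]
tool_rot: [3.126, -0.004, 1.36]
contact_force: [-8.3, 3.2, 21.1]
opening: 0.0004
grip_force: 10.4
```

It is firmly on the stop. I'll lift off, clear the view and check.

Call:
step_arm(
  commands=[
    [0, 0, 0, 1, 0, 0, 0],
    [0, 0, 0, 4, 0, 0, 0],
    [0, 0, 0, 8, 0, 0, 0],
    [0, -2, 2, 12, 0, 0, 0],
    [0, -4, 5, 14, 0, 0, 0],
  ],
)

```text
time: 10.7
tool_pos: [0.6299, -0.0922, 0.198]
tool_rot: [3.124, -0.003, 1.357]
contact_force: [0.7, 1.8, 0.7]
opening: 0.0002
grip_force: 0.0
```

Call:
step_arm(
  commands=[
    [0, -4, 4, 0, 0, 0, 0],
    [0, -8, 8, 0, 0, 0, 0],
    [0, -10, 11, 0, 0, 0, 0],
    [0, -12, 14, 0, 0, 0, 0],
    [0, -13, 15, 0, 0, 0, 0],
  ],
)

```text
time: 11.12
tool_pos: [0.4966, 0.0621, 0.195]
tool_rot: [3.129, -0.004, 1.361]
contact_force: [-0.1, 0.2, 0.1]
opening: 0.0007
grip_force: 0.0
```

Call:
step_arm(
  commands=[
    [0, -2, 4, 0, 0, 0, 0],
    [0, -4, 8, 0, 0, 0, 0],
    [0, -6, 11, 0, 0, 0, 0],
    [0, -6, 14, 0, 0, 0, 0],
    [0, -6, 15, 0, 0, 0, 0],
  ],
)

```text
time: 11.53
tool_pos: [0.4375, 0.2135, 0.1953]
tool_rot: [3.128, -0.005, 1.363]
contact_force: [-0.9, 0.6, 0.0]
opening: 0.0001
grip_force: 0.0
```

Run:
```python
from h import *
import cv2
S=read_camera("side")[:,:,::-1];T=read_camera("top")[:,:,::-1];cv2.imwrite("pics/s5f.png",S)
a=cv2.resize(S[200:300,325:425],(400,400),interpolation=cv2.INTER_CUBIC);b=cv2.resize(T[145:235,330:435],(400,343),interpolation=cv2.INTER_CUBIC)
c=np.zeros((400,800,3),np.uint8);c[:,:400]=a;c[:343,400:]=b;cv2.imwrite("pics/p5.png",c)
T0=cv2.imread("pics/top0.png");d=cv2.absdiff(T,T0).max(2)>60;y,x=np.nonzero(d);print([(int(q[0]),int(q[1]),int(q[2]),int(q[3]),int(q[4])) for q in cv2.connectedComponentsWithStats(d.astype(np.uint8))[2][1:] if q[4]>8])
```

```text
[(312, 164, 21, 11, 139), (342, 168, 15, 12, 90), (369, 177, 17, 17, 124), (358, 178, 6, 3, 13), (407, 205, 6, 6, 27), (91, 216, 88, 184, 5482), (79, 250, 7, 2, 9), (30, 262, 11, 2, 18), (15, 282, 11, 33, 50), (52, 305, 6, 5, 13), (11, 322, 41, 78, 1090), (20, 327, 7, 11, 35), (24, 337, 5, 2, 9), (92, 342, 18, 58, 605), (23, 360, 3, 4, 9), (64, 387, 13, 13, 99)]
```

View pics/p5.png

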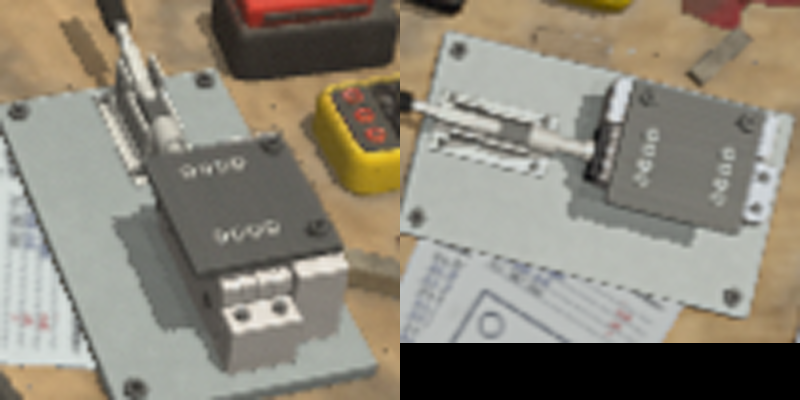

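The handle lies down over +y and the pad is on the blanks' ends at top crop (600,140). The blanks are flush at the end stop at side crop (255,290). The bystanders are where they were.

```bash
python3 -c "
from cell import *
print(hand_in())"
```

```text
the job is handed in; nothing more can be done
None
```

The job is handed in at about 11.6 s: all four blanks stand upright against the backstop with their ends against the end stop, the clamp handle is down on its stop, and nothing else on the bench moved in the before-and-after pictures.

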